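Fetch a polished plate from the light station with a spatula

TASK

The freshly polished steel plate resting in the inspection-light station must go onto the two rests in the blue tray without the gripper ever touching it. First move the tin that blocks the front of the station onto the round cork mat; then slide the spatula under the plate, bring it out below the light bar, set it on the tray's rests, and lay the spatula flat on the open table.

Things in the scene. Friction and masses are not known exactly. Their poses are not given: they have to be found in the camera images.
- station: Inspection-light station, fixed. Origin on the table below the middle of its two rests; x points level into it (open front at -x), y across. Two white rests, x -45 to 45, centred at y -36 and 36, 12 wide, tops 50 above the table; the lane between them is 60 wide, over a grey base 8 thick (x -60 to 70). A stop 75 high closes the back at x 58.
- bar (a point): Centre of the station's grey overhead light bar, station x -83, y 0, 155 above the table; axes as the station. The bar spans x -98 to -68, y -125 to 125, 123 to 185 above the table, on posts at y -115 and 115. With the blade under the plate there is no room for an upright gripper behind it: lean the gripper back, about 40 degrees.
- plate: Polished flat steel plate, 80 (x) by 90 (y) by 4 thick, about 0.15 kg. Origin at the centre of its underside, z up. It starts lying across the station's two rests, underside 50 above the table, within 6 mm and 6 degrees of centred.
- spatula: Spatula, steel with black handle, flat on the table, 0.14 kg. Origin at the centre of the blade's underside, x to the blade's tip, z up. Blade x -45 to 45, 46 wide, 3 thick; neck rises x -40 to -75; handle a level bar x -75 to -140, 20 wide, 18 tall, centre 40 above the blade's underside. A foot at x -130 to -138 under the handle reaches down to 0, so it stands level.
- grip (a point): Point to grip on the spatula's handle: spatula x = -110, y = 0, 40 above the blade's underside. Its axes are the spatula's.
- tin: Closed round tin standing on the table in front of the station, diameter 54, 80 high, about 0.25 kg. Origin at the centre of its underside, z up.
- mat: Round cork mat fixed flat on the table, diameter 100, 3 thick. Origin at the centre of its underside.
- tray: Low blue tray, fixed, 140 (x) by 130 (y), walls 22 high. Origin at the centre of its underside, front at -x. Two white rests like the station's: x -45 to 45, centred at y -36 and 36, 12 wide, tops 50 above the table, lane 60 wide between. A level blade can be drawn out to -x between the wall tops (22) and the rests' tops (50).
- jar: Bystander: jar, diameter 50, 60 high. Origin at its underside.
- tape: Bystander: grey ring (roll core), diameter 72, 20 high. Origin at its underside.
- brush: Bystander: hand brush lying on the table behind the station.
- mallet: Bystander: hammer lying on the table, at the left.
- oil: Bystander: bottle, diameter 50, 170 high. Origin at its underside.
- block: Bystander: dark steel block 50 by 25 by 25. Origin at its underside.
- bin: Bystander: small grey open bin 100 by 140 by 50 high. Origin at its underside.

How it is judged (in metres and radians):
On the way, in this order (a step that is already met when the one before it is completed fails the run):
1. the tin stands upright on the cork mat, centred within 22 mm, and the gripper has let go of it (horizontal distance between tin and mat below 0.022 m and height (world z) of tin below 0.012 m and angle between tin's own z axis and vertical below 0.1 rad and contact force between the fingers and tin below 0.1 N and linear speed of tin below 0.02 m/s), for 0.2 s.
2. the plate rides on the spatula outside the station: its centre over 120 mm in front of the station's origin, its underside over 56 mm above the table, touching neither station nor tray (x of plate in the frame of station below -0.12 m and height (world z) of plate above 0.056 m and contact force between plate and spatula above 0.3 N and contact force between plate and station below 0.05 N and contact force between plate and tray below 0.05 N), for 0.2 s.
At the end, for the whole second after the job is handed in: the plate lies flat and still on both tray rests, centred on the tray within 18 mm along and 12 mm across the rests and 11 degrees; the spatula lies level and still on the table itself, off the plate and tray; the tin still stands upright on the cork mat, centred within 22 mm (x of plate in the frame of tray between -0.018 and 0.018 m and y of plate in the frame of tray between -0.012 and 0.012 m and angle between the x axis of plate and the x axis of tray, either way round below 0.2 rad and height (world z) of plate between 0.046 and 0.054 m and angle between plate's own z axis and vertical below 0.05 rad and linear speed of each of plate, spatula below 0.01 m/s and contact force between plate and spatula below 0.05 N and height (world z) of spatula below 0.006 m and angle between spatula's own z axis and vertical below 0.06 rad and horizontal distance between tin and mat below 0.022 m and height (world z) of tin below 0.012 m and angle between tin's own z axis and vertical below 0.1 rad); the robot touches nothing.
It fails at once if the gripper's fingers or the arm touch the polished plate (contact force between any of the fingers, the arm and plate above 0.2 N).
It fails at once if the plate is tipped over 20 degrees (angle between plate's own z axis and vertical above 0.35 rad).
It fails at once if the plate is dropped or pressed on the tray with over 25 N (contact force between plate and tray above 25 N).
It fails at once if the tin is tipped over 30 degrees (angle between tin's own z axis and vertical above 0.52 rad).
It fails at once if a bystander (jar, ring, brush, hammer, bottle, steel block, small bin) is moved over 30 mm (distance of any of jar, tape, brush, mallet, oil, block, bin from where it was at the start of the episode above 0.03 m).
It also fails if it takes over 72 s, if anything falls off the work surface, if the arm or the gripper's body presses on something with over 40 N, if the wrist force passes 120 N, or if a joint passes its speed limit or range.

ROBOT

A 7-joint arm with a two-finger parallel gripper is mounted at the origin on the work surface. World frame = base frame: x ahead of the robot, y to its left, z up, the work surface at z = 0. Lengths are in mm, angles in rad, forces in N, time in s.
With the tool pointing down it reaches from about 400 to 875 mm from the base axis. Payload 4.4 kg.
Tool frame: the origin (TCP) lies on the centre line of the jaws, within the pads' length; the fingertips stand 14 mm ahead of it and the grasp point (between the pads) lies 5 mm behind it (tips_ahead is the distance from the TCP to the fingertips, in mm); z points along the fingers, y is the line along which they close (so a half turn about z gives the same grasp; the last joint's range is limited). The gripper opens to 85 mm and grips with 20 to 120 N. Pads are 22 mm wide; open, the fingers measure 114 mm over their backs; the gripper's body (76 mm by 85 mm) begins 54 mm behind the grasp point. The pads swing forward as they close: fully open they stand 13 mm farther back than shut.
Start: joints at [-1.282, 0.628, 0.038, 1.517, -0.027, 0.996, -0.02], TCP at [225.789, 609.538, 245.313] pointing down, gripper open.
Joint ranges: [-3.06, 3.06], [-0.37, 2.12], [-1.25, 1.32], [0.18, 2.47], [-1.1, 4.24], [0.23, 1.98], [-2.94, 2.94]. Speed limits (rad/s): [2.57, 2.57, 3.14, 3.14, 3.14, 3.14, 3.14].

INTERFACE

Orientations are given as [roll, pitch, yaw] about the fixed x, y, z axes, in that order (R = Rz(yaw) Ry(pitch) Rx(roll)).
In Python, from cell import * gives the robot as it stands.
- The arm moves only by the tool move_arm, never from a script. Its argument "rows" is text: rows parted by semicolons, each of 7 numbers parted by spaces: the shift along the tool's x, y, z scaled (see below), then the turn, a rotation vector about the tool's x, y, z scaled (see below), then the closure, from -1 (fully open) to 1 (shut). A call has 1 to 12 rows; each row is the pose to reach, as a shift and turn from the pose commanded when the call began, along the tool's axes at that moment; what a row does not reach only later rows make up. The controller multiplies each number of a shift by 0.3 m and each number of a turn by pi/2 rad. A row lasts 1/12 s, in which the tool goes at most 41.7 mm and 7.16 degrees, less where a joint would pass 70% of its speed; a pose out of reach is approached as far as the arm can. A call with a number of a shift or a turn outside -1 to 1 is refused whole. A call with a gripper value outside its range is refused whole. The fingers move at their own pace and stop on an object; the grip force is fixed at half the most. Time passes only in rows, so rows that repeat a pose let the fingers close. It gives the time, the measured TCP pose, the force, the opening and the grip force at its end, in the units of the state.
- read_state(): the state, without advancing time (a new reading comes with each control period).
- get_image(name): name is "scene" or "top"; returns a dict with "img" (400x640x3 uint8, red, green, blue), "vfov" (degrees; the focal length in pixels is half the picture's height over the tangent of half this angle, whatever the lens; pixels are square), "cx", "cy" (the principal point, pixels), "extrinsics" (4x4, takes a point from camera to world coordinates). Camera axes: x right, y up, looking along -z (the intrinsics and any distortion apply to the point x, -y, -z); pixel columns grow to the right and rows downward; lengths in mm; the calibration is good to about 2 mm. A picture is of the moment at which its call begins. There is no depth.
- finish_job(): hands the job in; it is judged then, once.
The state is a dict: "clock": time; "qpos": joint angles; "qd": joint speeds; "tau": joint torques, N m; "eef_pos": TCP position; "tool_rot": TCP orientation; "force": force on the tool from outside, world axes, zero at the start; "torque": the same for the moment, N m; "width": finger opening in mm; "gripper_force": force on a finger pad.
Only numpy, scipy, OpenCV 4.12 (cv2) and the standard library are available. Lean on these libraries where they do the work, as an engineer would, in place of code of your own. Each camera call takes 0.05 s, during which the arm holds its last target. There are 200 camera calls.

## Working session

There is one attempt and no reset: what is moved stays moved. The work goes in short steps, Python scripts to look and compute and a tool call to move; the robot and the scene stay as the last step left them, time stands still between calls to the robot, and variables do not carry over. Pictures are saved under pics/ and viewed, at most 10 in all, crops included, and the job is handed in when it is done.

Besides the shell and the picture viewer there is one more tool, called after "Call:" as name(argument=value, ...) on one line, values as JSON. move_arm: Moves the arm, as the interface text tells. Its arguments: {"type":"object","properties":{"rows":{"type":"string"}},"required":["rows"]}

```bash
ls; mkdir -p pics
python3 - <<'E'
from cell import *
import cv2,numpy as np
for n in("scene","top"):
    d=get_image(n); cv2.imwrite(f"pics/{n}0.png",d["img"][:,:,::-1]); print(n,{k:(np.round(v,4).tolist() if k=="extrinsics" else v) for k,v in d.items() if k!="img"})
print(read_state())
E
```

```text
pics
scene {'vfov': 54.76178297402185, 'cx': 324.2771183851321, 'cy': 202.38323994817503, 'extrinsics': [[-0.3817, -0.6758, 0.6306, 1345.0159], [0.9242, -0.2701, 0.27, 330.386], [-0.0121, 0.6858, 0.7277, 997.3798], [0.0, 0.0, 0.0, 1.0]]}
top {'vfov': 43.1471530212047, 'cx': 315.83387786976937, 'cy': 193.49585482450527, 'extrinsics': [[-0.0277, 0.9864, -0.1619, 350.3151], [-0.9996, -0.0288, -0.0044, -11.9017], [-0.009, 0.1617, 0.9868, 1550.4816], [0.0, 0.0, 0.0, 1.0]]}
{'clock': 0.1, 'qpos': array([-1.28179346,  0.62924972,  0.03846656,  1.51825077, -0.02695722,
        0.99629446, -0.01998551]), 'qd': array([-1.26212002e-03, -2.39468112e-03, -2.28663401e-04, -2.01110664e-03,
        3.14638889e-04,  2.86607160e-05,  5.36911668e-04]), 'tau': array([ 3.09797411e-03, -5.64522421e+01,  1.23060510e+00, -1.93969882e+01,
        1.13003980e-02,  5.43543894e-03,  2.56936392e-07]), 'eef_pos': array([225.62519222, 609.02536889, 244.48947971]), 'tool_rot': array([-3.13990988e+00,  6.49627116e-05,  2.78681037e+00]), 'force': array([ 0.03838093, -0.62480145,  0.05110908]), 'torque': array([-0.00402184, -0.006762  , -0.01550651]), 'gripper_force': 0.0, 'width': 85.35723551890607}
```

```bash
sleep 4; ls pics cell* 2>/dev/null
```

```text
pics:
scene0.png
top0.png
```

View pics/top0.png

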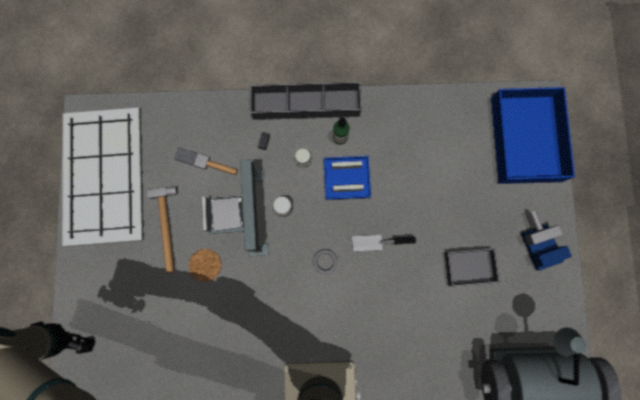

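View pics/scene0.png

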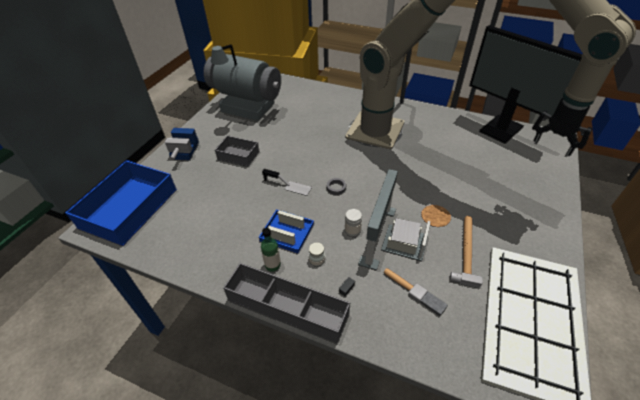

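Run:
```python
import cv2
a=cv2.imread("pics/top0.png");b=cv2.imread("pics/scene0.png")
f=lambda i,x,y,w,h,s,n:cv2.imwrite(n,cv2.convertScaleAbs(cv2.resize(i[y:y+h,x:x+w],None,fx=s,fy=s,interpolation=cv2.INTER_CUBIC),alpha=1.4))
f(a,185,140,133,150,4,"pics/l.png") ; f(a,300,140,120,125,4,"pics/r.png")
import numpy as np
l=cv2.imread("pics/l.png")
# combined crop 185..418 x 145..285 , 3.4x
f(a,185,145,235,140,3.4,"pics/tc.png"); f(b,255,165,200,100,4,"pics/sc.png")
```

```text
(no output)
```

View pics/tc.png

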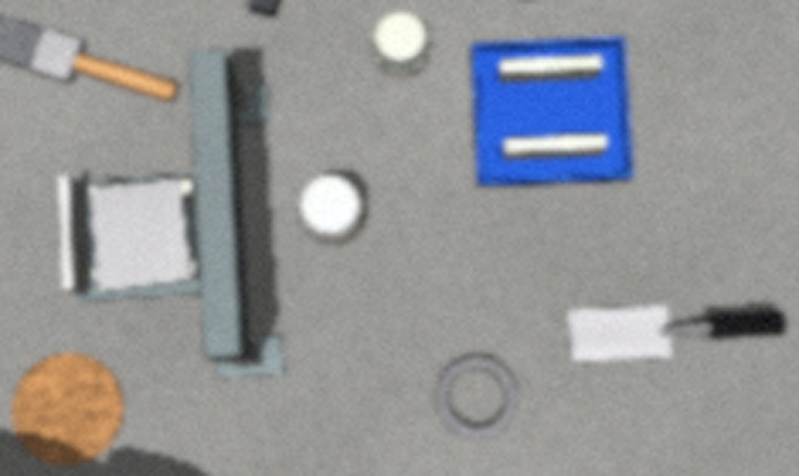

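View pics/sc.png

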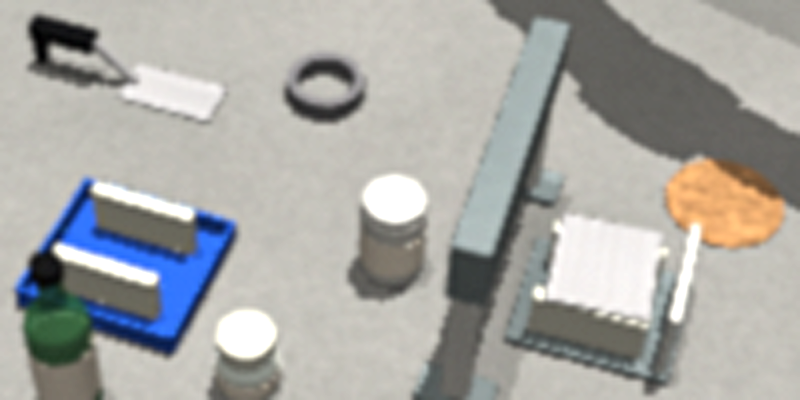

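```bash
cat > h.py <<'E'
import numpy as np
from scipy.spatial.transform import Rotation as R
C={'top':(43.1471530212047,315.83387786976937,193.49585482450527,[[-0.0277,0.9864,-0.1619,350.3151],[-0.9996,-0.0288,-0.0044,-11.9017],[-0.009,0.1617,0.9868,1550.4816]]),
'scene':(54.76178297402185,324.2771183851321,202.38323994817503,[[-0.3817,-0.6758,0.6306,1345.0159],[0.9242,-0.2701,0.27,330.386],[-0.0121,0.6858,0.7277,997.3798]])}
def ray(n,u,v,z):
    f,cx,cy,E=C[n];E=np.array(E);f=200/np.tan(np.radians(f/2))
    d=E[:,:3]@np.array([(u-cx)/f,-(v-cy)/f,-1]);o=E[:,3]
    return o+d*(z-o[2])/d[2]
tc=lambda x,y,z:ray('top',185+(x+.5)/3.4-.5,145+(y+.5)/3.4-.5,z)[:2]
sc=lambda x,y,z:ray('scene',255+(x+.5)/4-.5,165+(y+.5)/4-.5,z)[:2]
E
python3 - <<'E'
from h import *
np.set_printoptions(precision=1,suppress=True)
def rect(name,f,pts,z):
    p=np.array([f(*q,z) for q in pts]);e=np.roll(p,-1,0)-p
    print(name,p.mean(0),'len',np.linalg.norm(e,axis=1),'ang',np.degrees(np.arctan2(e[:,1],e[:,0])))
rect('plate',tc,[(90,185),(187,181),(192,283),(95,290)],54)
rect('plateS',sc,[(564,214),(663,227),(651,318),(546,299)],54)
rect('stop',tc,[(66,176),(66,290)],75)
rect('stopS',sc,[(696,228),(677,318)],75)
rect('bar',tc,[(192,50),(226,50),(241,357),(205,357)],185)
rect('barS',sc,[(537,18),(570,25),(490,257),(454,249)],185)
rect('tray',tc,[(472,44),(624,38),(632,178),(478,185)],22)
rect('trayS',sc,[(86,180),(237,225),(170,352),(19,291)],22)
rect('rests',tc,[(499,68),(602,63),(607,141),(503,147)],50)
rect('restsS',sc,[(94,190),(194,215),(159,281),(56,249)],50)
rect('blade',tc,[(569,311),(668,306),(672,356),(573,360)],3)
rect('bladeS',sc,[(136,67),(225,88),(208,122),(121,96)],3)
rect('handle',tc,[(708,320),(783,316)],49)
rect('handleS',sc,[(37,20),(97,39)],49)
print('tin',tc(331,205,80),sc(394,199,80),'mat',tc(68,409,3),sc(725,203,3), 'jar',tc(400,37,60),sc(247,336,60),'tape',tc(477,392,20),sc(325,82,20))
print('oil',tc(540,-40,170))
E
```

```text
plate [542.8 264. ] len [85.6 90.4 84.9 93. ] ang [ -89.3 -177.4   92.5    3. ]
plateS [544.1 264.5] len [78.5 93.7 79.6 89.6] ang [ 101.8    7.3  -81.3 -173.6]
stop [543.6 325.2] len [99.4 99.4] ang [-179.5    0.5]
stopS [547.2 324.9] len [92.4 92.4] ang [   3.4 -176.6]
bar [551.1 179.7] len [ 27.7 249.5  28.5 249.5] ang [ -91.7 -177.7   88.4    2.1]
barS [556.4 181.4] len [ 26.2 247.6  24.9 248.4] ang [  93.5    2.6  -84.5 -177.1]
tray [ 649.  -101.9] len [138.6 129.2 138.5 130.1] ang [ -89.4 -179.4   91.     0.6]
trayS [657.7 -99.2] len [140.  137.9 138.2 127.3] ang [  90.7    1.4  -93.7 -177.5]
rests [ 649.1 -101.6] len [92.  70.8 92.2 71.6] ang [ -88.9 -178.8   91.7    1. ]
restsS [ 653.5 -100.7] len [88.2 72.4 90.3 67.7] ang [  93.8    2.4  -89.2 -179.4]
blade [ 447.9 -157.2] len [89.1 44.8 88.6 43.9] ang [ -88.7 -178.2   90.7    2.4]
bladeS [ 451.9 -157.2] len [88.7 45.9 87.9 40. ] ang [  93.3    4.3  -90.5 -174. ]
handle [ 455.1 -262.2] len [65.4 65.4] ang [-88.6  91.4]
handleS [ 453.9 -259.5] len [63.2 63.2] ang [ 87.6 -92.4]
tin [560.4  94.9] [564.4  94.8] mat [394.3 338.5] [398.2 338.5] jar [712.3  32.4] [717.6  33.3] tape [398.6 -26.8] [402.9 -26. ]
oil [747.6 -88.4]
```

```bash
cat >> h.py <<'E'
def plan(*tg):
    """each target (x,y,z,yaw deg,tilt deg): final-row numbers, all relative to the present pose"""
    from cell import read_state
    s=read_state();p=np.array(s['eef_pos']);A=R.from_euler('xyz',s['tool_rot'])
    print('t',round(s['clock'],2),'at',p.round(1),'width',round(s['width'],1),'F',np.round(s['force'],1),'q',np.round(s['qpos'],2))
    for x,y,z,yaw,t in tg:
        T=R.from_euler('z',yaw,degrees=True)*R.from_euler('x',180,degrees=True)*R.from_euler('y',t,degrees=True)
        print((x,y,z,yaw,t),np.r_[A.inv().apply(np.array([x,y,z])-p)/300,(A.inv()*T).as_rotvec()/(np.pi/2)].round(3).tolist())
E
python3 - <<'E'
from h import *
plan((400,350,285,120,0),(562.4,94.9,285,92,0))
print('oil',tc((342-185)*3.4,(122-145)*3.4,170),sc(44,265,170))
E
```

```text
t 0.1 at [225.6 609.  244.5] width 85.4 F [ 0.  -0.6  0.1] q [-1.28  0.63  0.04  1.52 -0.03  1.   -0.02]
(400, 350, 285, 120, 0) [-0.845, -0.608, -0.134, -0.001, 0.0, 0.441]
(562.4, 94.9, 285, 92, 0) [-1.648, -1.217, -0.133, -0.001, 0.001, 0.752]
oil [780.65171941 -84.48739387] [787.97385844 -85.66352806]
```

Call:
move_arm(rows="-0.845 -0.608 -0.134 0 0 0.441 -1;-0.845 -0.608 -0.134 0 0 0.441 -1;-0.845 -0.608 -0.134 0 0 0.441 -1;-0.845 -0.608 -0.134 0 0 0.441 -1;-0.845 -0.608 -0.134 0 0 0.441 -1;-0.845 -0.608 -0.134 0 0 0.441 -1;-0.845 -0.608 -0.134 0 0 0.441 -1;-0.845 -0.608 -0.134 0 0 0.441 -1;-0.845 -0.608 -0.134 0 0 0.441 -1;-0.845 -0.608 -0.134 0 0 0.441 -1;-0.845 -0.608 -0.134 0 0 0.441 -1")

```text
clock: 1.02
eef_pos: [399.4, 351.2, 285.2]
tool_rot: [-3.141, -0.001, 2.095]
force: [-0.6, 1.1, 0.6]
width: 85.6
gripper_force: 0.0
```

```bash
python3 -c "
from h import *
plan((562.4,94.9,285,92,0))"
```

```text
t 1.02 at [399.4 351.2 285.2] width 85.6 F [-0.6  1.1  0.6] q [-0.95  0.42  0.25  1.8  -0.13  0.94 -0.12]
(562.4, 94.9, 285, 92, 0) [-1.012, 0.043, -0.0, -0.001, -0.0, 0.311]
```

Call:
move_arm(rows="-1 0.043 0 0 0 0.311 -1;-1 0.043 0 0 0 0.311 -1;-1 0.043 0 0 0 0.311 -1;-1 0.043 0 0 0 0.311 -1;-1 0.043 0 0 0 0.311 -1;-1 0.043 0 0 0 0.311 -1;-1 0.043 0 0 0 0.311 -1;-1 0.043 0 0 0 0.311 -1;-1 0.043 0 0 0 0.311 -1;-1 0.043 0 0 0 0.311 -1;-1 0.043 0 0 0 0.311 -1")

```text
clock: 1.93
eef_pos: [560.2, 100.0, 284.9]
tool_rot: [-3.14, -0.002, 1.609]
force: [0.1, 0.4, -1.0]
width: 85.6
gripper_force: 0.0
```

Run:
```python
from h import *
plan((562.4,94.9,120,92,0),(562.4,94.9,58,92,0))
from cell import *
import cv2
a=get_image("top")["img"][:,:,::-1];b=get_image("scene")["img"][:,:,::-1]
g=lambda i,x,y:cv2.resize(i[y:y+140,x:x+130],None,fx=3,fy=3,interpolation=cv2.INTER_CUBIC)
import numpy as np
cv2.imwrite("pics/p2.png",np.hstack([g(a,230,130),g(b,310,130)]))
```

```text
t 1.93 at [560.2 100.  284.9] width 85.6 F [ 0.1  0.4 -1. ] q [-0.49  0.5   0.41  1.71 -0.23  0.99  0.04]
(562.4, 94.9, 120, 92, 0) [-0.018, 0.008, 0.55, -0.001, -0.001, 0.002]
(562.4, 94.9, 58, 92, 0) [-0.018, 0.008, 0.756, -0.001, -0.001, 0.002]
```

View pics/p2.png

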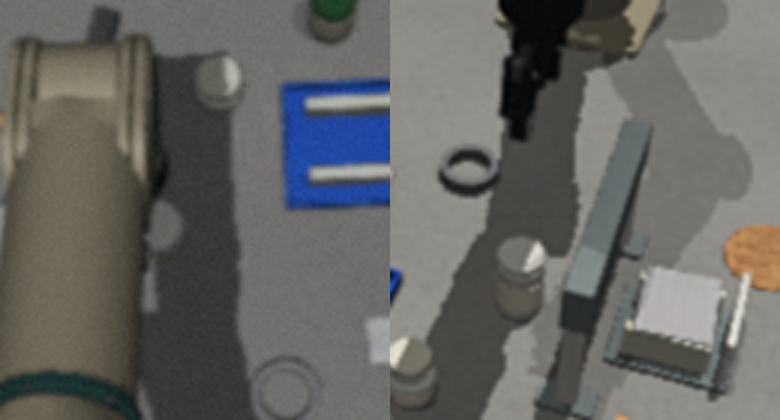

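The arm hides the tin in the top view (left). In the scene view the gripper hangs above the tin (lid near 520,250) in line with it, so I'm going down.

Call:
move_arm(rows="-0.018 0.008 0.15 0 0 0 -1;-0.018 0.008 0.25 0 0 0 -1;-0.018 0.008 0.35 0 0 0 -1;-0.018 0.008 0.45 0 0 0 -1;-0.018 0.008 0.55 0 0 0 -1;-0.018 0.008 0.62 0 0 0 -1;-0.018 0.008 0.69 0 0 0 -1;-0.018 0.008 0.755 0 0 0 -1;-0.018 0.008 0.755 0 0 0 -1;-0.018 0.008 0.755 0 0 0 -1;-0.018 0.008 0.755 0 0 0 0;-0.018 0.008 0.755 0 0 0 1")

```text
clock: 3.03
eef_pos: [564.7, 92.3, 60.4]
tool_rot: [3.139, -0.0, 1.606]
force: [0.1, -0.6, 0.2]
width: 63.9
gripper_force: 0.0
```

Call:
move_arm(rows="0 0 0 0 0 0 1;0 0 0 0 0 0 1;0 0 0 0 0 0 1;0 0 0 0 0 0 1;0 0 0 0 0 0 1;0 0 0 0 0 0 1")

```text
clock: 3.53
eef_pos: [564.2, 92.1, 60.9]
tool_rot: [3.14, -0.001, 1.606]
force: [-2.8, -0.2, 7.8]
width: 51.7
gripper_force: 61.2
```

```bash
python3 -c "
from h import *
plan((562.4,94.9,280,92,0))"
```

```text
t 3.53 at [564.2  92.1  60.9] width 51.7 F [-2.8 -0.2  7.8] q [-0.37  0.8   0.26  1.88 -0.38  0.51  0.18]
(562.4, 94.9, 280, 92, 0) [0.01, -0.004, -0.73, 0.001, -0.001, -0.0]
```

Call:
move_arm(rows="0 0 -0.05 0 0 0 1;0 0 -0.12 0 0 0 1;0 0 -0.2 0 0 0 1;0 0 -0.28 0 0 0 1;0 0 -0.36 0 0 0 1;0 0 -0.44 0 0 0 1;0 0 -0.52 0 0 0 1;0 0 -0.6 0 0 0 1;0 0 -0.66 0 0 0 1;0 0 -0.71 0 0 0 1;0 0 -0.73 0 0 0 1;0 0 -0.73 0 0 0 1")

```text
clock: 4.53
eef_pos: [564.4, 91.8, 279.8]
tool_rot: [3.138, -0.001, 1.606]
force: [0.8, 0.3, -3.3]
width: 51.9
gripper_force: 64.1
```

```bash
python3 -c "
from h import *
plan((397.5,335.7,280,92,0))"
```

```text
t 4.53 at [564.4  91.8 279.8] width 51.9 F [ 0.8  0.3 -3.3] q [-0.48  0.5   0.41  1.71 -0.24  0.97  0.06]
(397.5, 335.7, 280, 92, 0) [0.832, -0.528, -0.002, 0.002, -0.001, -0.0]
```

Call:
move_arm(rows="0.04 -0.025 0 0 0 0 1;0.12 -0.076 0 0 0 0 1;0.2 -0.127 0 0 0 0 1;0.29 -0.184 0 0 0 0 1;0.38 -0.241 0 0 0 0 1;0.47 -0.298 0 0 0 0 1;0.56 -0.355 0 0 0 0 1;0.65 -0.412 0 0 0 0 1;0.73 -0.463 0 0 0 0 1;0.79 -0.501 0 0 0 0 1;0.832 -0.528 0 0 0 0 1;0.832 -0.528 0 0 0 0 1")

```text
clock: 5.53
eef_pos: [393.2, 338.9, 276.5]
tool_rot: [-3.138, -0.0, 1.612]
force: [1.1, -0.7, -3.5]
width: 51.9
gripper_force: 64.0
```

Call:
move_arm(rows="0 0 0 0 0 0 1;0 0 0 0 0 0 1;0 0 0 0 0 0 1")

```text
clock: 5.78
eef_pos: [397.5, 334.2, 277.7]
tool_rot: [-3.142, 0.001, 1.603]
force: [0.5, 0.7, -3.0]
width: 51.2
gripper_force: 64.0
```

```bash
python3 -c "
from h import *
plan((397.5,335.7,64.5,92,0))"
```

```text
t 5.78 at [397.5 334.2 277.7] width 51.2 F [ 0.5  0.7 -3. ] q [-1.03  0.43  0.4   1.85 -0.21  0.91 -0.51]
(397.5, 335.7, 64.5, 92, 0) [0.006, 0.0, 0.711, -0.0, 0.001, -0.002]
```

Call:
move_arm(rows="0.003 0 0.05 0 0 0 1;0.006 0 0.13 0 0 0 1;0.006 0 0.21 0 0 0 1;0.006 0 0.3 0 0 0 1;0.006 0 0.39 0 0 0 1;0.006 0 0.48 0 0 0 1;0.006 0 0.56 0 0 0 1;0.006 0 0.62 0 0 0 1;0.006 0 0.66 0 0 0 1;0.006 0 0.68 0 0 0 1;0.006 0 0.69 0 0 0 1;0.006 0 0.69 0 0 0 1")

```text
clock: 6.78
eef_pos: [397.3, 336.9, 70.9]
tool_rot: [3.142, 0.0, 1.604]
force: [-0.1, -0.8, -2.6]
width: 51.6
gripper_force: 64.0
```

```bash
python3 -c "
from h import *
plan((397.5,335.7,64.5,92,0))"
```

```text
t 6.78 at [397.3 336.9  70.9] width 51.6 F [-0.1 -0.8 -2.6] q [-0.91  0.73  0.23  2.02 -0.37  0.43 -0.36]
(397.5, 335.7, 64.5, 92, 0) [-0.004, 0.0, 0.021, 0.0, 0.0, -0.001]
```

Call:
move_arm(rows="-0.004 0 0.01 0 0 0 1;-0.004 0 0.021 0 0 0 1;-0.004 0 0.022 0 0 0 1;-0.004 0 0.022 0 0 0 1")

```text
clock: 7.12
eef_pos: [396.9, 336.4, 64.7]
tool_rot: [3.141, -0.0, 1.606]
force: [0.1, -0.6, -2.6]
width: 51.7
gripper_force: 64.0
```

Call:
move_arm(rows="0 0 0 0 0 0 0.5;0 0 0 0 0 0 0;0 0 0 0 0 0 -0.5;0 0 0 0 0 0 -1;0 0 0 0 0 0 -1;0 0 0 0 0 0 -1")

```text
clock: 7.62
eef_pos: [397.0, 336.4, 64.6]
tool_rot: [3.141, -0.0, 1.606]
force: [-0.0, -0.2, -0.0]
width: 85.3
gripper_force: 0.0
```

Call:
move_arm(rows="0 0 -0.03 0 0 0 -1;0 0 -0.1 0 0 0 -1;0 0 -0.2 0 0 0 -1;0 0 -0.3 0 0 0 -1;0 0 -0.4 0 0 0 -1;0 0 -0.5 0 0 0 -1;0 0 -0.6 0 0 0 -1;0 0 -0.7 0 0 0 -1;0 0 -0.75 0 0 0 -1;0 0 -0.75 0 0 0 -1")

```text
clock: 8.45
eef_pos: [398.5, 337.3, 293.8]
tool_rot: [3.136, -0.006, 1.605]
force: [0.1, -0.1, -0.8]
width: 85.3
gripper_force: 0.0
```

```bash
python3 -c "
from h import *
plan((500,80,290,92,20))"
```

```text
t 8.45 at [398.5 337.3 293.8] width 85.3 F [ 0.1 -0.1 -0.8] q [-1.05  0.41  0.42  1.82 -0.2   0.94 -0.51]
(500, 80, 290, 92, 20) [-0.869, 0.308, 0.01, 0.004, 0.219, 0.0]
```

Call:
move_arm(rows="-0.06 0.02 0 0 0.02 0 -1;-0.15 0.05 0 0 0.04 0 -1;-0.25 0.09 0 0 0.06 0 -1;-0.35 0.12 0 0 0.08 0 -1;-0.45 0.16 0 0 0.1 0 -1;-0.55 0.19 0 0 0.12 0 -1;-0.65 0.23 0 0 0.15 0 -1;-0.75 0.27 0 0 0.18 0 -1;-0.83 0.295 0 0 0.21 0 -1;-0.869 0.308 0 0 0.219 0 -1;-0.869 0.308 0 0 0.219 0 -1")

```text
clock: 9.37
eef_pos: [499.1, 73.4, 288.5]
tool_rot: [-3.141, -0.342, 1.596]
force: [0.0, -0.2, -0.3]
width: 85.5
gripper_force: 0.0
```

Run:
```python
from h import *
plan((500,-200,290,92,40))
from cell import *
import cv2
a=get_image("top")["img"][:,:,::-1];b=get_image("scene")["img"][:,:,::-1]
g=lambda i,x,y,w,h:cv2.resize(i[y:y+h,x:x+w],None,fx=6,fy=6,interpolation=cv2.INTER_CUBIC)
# tin on mat in top and scene; station in scene
t=np.hstack([g(a,180,230,60,50),g(b,400,185,70,50)])
s=g(b,370,185,130,48)
cv2.imwrite("pics/p3.png",cv2.convertScaleAbs(np.vstack([t,s]),alpha=1.4)); print(t.shape)
```

```text
t 9.37 at [499.1  73.4 288.5] width 85.5 F [ 0.  -0.2 -0.3] q [-0.22  0.41  0.34  1.89 -0.57  0.99  0.47]
(500, -200, 290, 92, 40) [-0.857, -0.02, -0.31, 0.003, 0.227, -0.005]
(300, 780, 3)
```

View pics/p3.png

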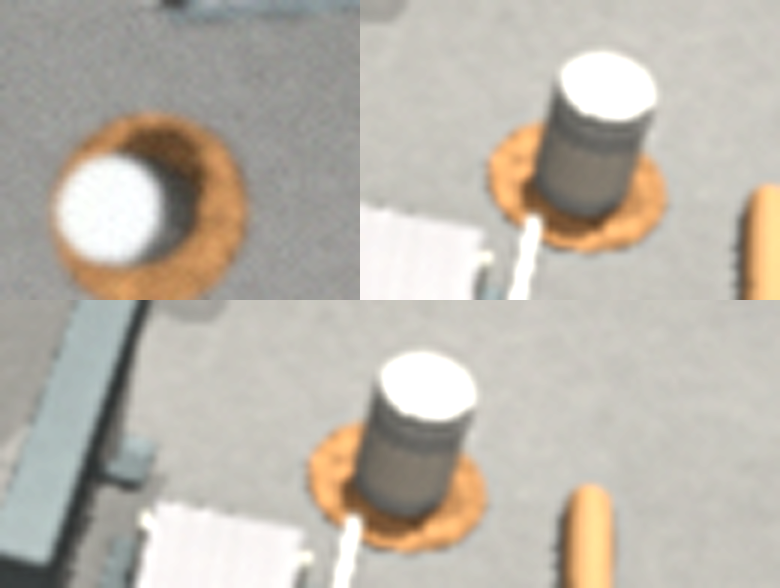

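```bash
python3 -c "
from h import *
print(ray('top',198.1,264.8,80),ray('top',205,264.5,3)); print(ray('scene',441.3,199.7,80),ray('scene',436.2,216.2,3))"
```

```text
[393.07675936 340.02662325  80.        ] [395.63291454 337.47551073   3.        ]
[396.87072888 340.7379897   80.        ] [401.54789789 340.29926681   3.        ]
```

Run:
```python
from h import *
np.set_printoptions(precision=1,suppress=True)
print(sc(540,293,50),sc(557,224,50),sc(665,253,50))
print('top',tc(187,186,50),tc(194,266,50))
import cv2
a=cv2.imread("pics/top0.png");b=cv2.imread("pics/scene0.png")
g=lambda i,x,y,w,h:cv2.resize(i[y:y+h,x:x+w],None,fx=10,fy=10,interpolation=cv2.INTER_CUBIC)
x=g(b,380,212,44,50);y=g(a,198,192,36,50)
cv2.imwrite("pics/p4.png",cv2.convertScaleAbs(np.hstack([x,y]),alpha=1.3))
```

```text
[588.5 224.3] [515.5 217.7] [513.  304.8]
top [585.3 224.1] [514.2 218.2]
```

View pics/p4.png

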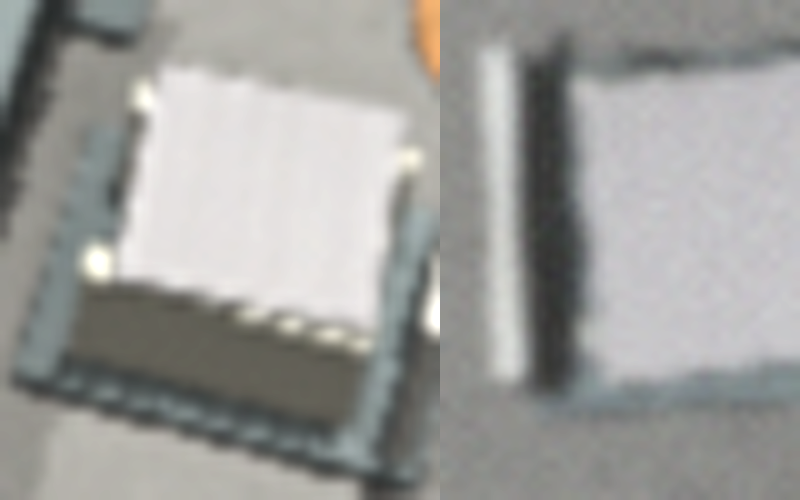

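Run:
```python
from h import *
np.set_printoptions(precision=1,suppress=True)
f=lambda x,y,z:ray('scene',380+(x+.5)/10-.5,212+(y+.5)/10-.5,z)[:2]
P=np.array([f(*q,54) for q in [(168,68),(407,108),(375,330),(118,278)]]);print(P,P.mean(0))
e=np.roll(P,-1,0)-P;print(np.linalg.norm(e,axis=1),np.degrees(np.arctan2(e[:,1],e[:,0])))
print('rest ends',f(142,98,50),f(95,262,50),f(412,158,50))
B=[f(*q,8) for q in [(25,378),(355,470)]];print('base near edge',B)
```

```text
[[506.7 223. ]
 [494.8 298. ]
 [585.5 308.8]
 [595.2 231.2]] [545.5 265.2]
[75.9 91.4 78.1 89. ] [  99.     6.8  -82.8 -174.7]
rest ends [518.6 218.1] [588.7 222.5] [511.1 303.9]
base near edge [array([608.1, 210. ]), array([603.8, 314.3])]
```

```bash
python3 -c "
from h import *
print(ray('top',470,265,50))
plan((495,-120,260,92.3,30))"
```

```text
[ 371.09160721 -450.88415248   50.        ]
t 9.47 at [497.7  78.6 288.9] width 85.6 F [-0.7  0.   0.3] q [-0.22  0.4   0.33  1.9  -0.57  0.99  0.47]
(495, -120, 260, 92.3, 30) [-0.655, -0.031, -0.133, 0.001, 0.114, -0.004]
```

Call:
move_arm(rows="-0.06 0 -0.01 0 0.01 0 -1;-0.14 -0.01 -0.03 0 0.02 0 -1;-0.23 -0.01 -0.05 0 0.04 0 -1;-0.33 -0.02 -0.07 0 0.06 0 -1;-0.43 -0.02 -0.09 0 0.08 0 -1;-0.53 -0.03 -0.11 0 0.1 0 -1;-0.61 -0.03 -0.125 0 0.11 0 -1;-0.655 -0.031 -0.133 0 0.114 0 -1;-0.655 -0.031 -0.133 0 0.114 0 -1;-0.655 -0.031 -0.133 0 0.114 0 -1")

```text
clock: 10.3
eef_pos: [495.8, -118.0, 260.4]
tool_rot: [-3.14, -0.524, 1.607]
force: [0.3, 0.6, 0.4]
width: 85.8
gripper_force: 0.0
```

```bash
python3 -c "
from h import *
plan((459,-341,130,92.3,40))"
```

```text
t 10.3 at [ 495.8 -118.   260.4] width 85.8 F [0.3 0.6 0.4] q [ 0.26  0.58  0.33  1.76 -0.64  1.24  0.95]
(459, -341, 130, 92.3, 40) [-0.857, -0.149, 0.007, 0.001, 0.111, -0.002]
```

Call:
move_arm(rows="-0.06 -0.01 0 0 0.01 0 -1;-0.14 -0.02 0 0 0.02 0 -1;-0.23 -0.04 0 0 0.03 0 -1;-0.33 -0.055 0 0 0.045 0 -1;-0.43 -0.075 0 0 0.06 0 -1;-0.53 -0.09 0 0 0.075 0 -1;-0.63 -0.11 0.007 0 0.09 0 -1;-0.73 -0.13 0.007 0 0.1 0 -1;-0.81 -0.14 0.007 0 0.11 0 -1;-0.857 -0.149 0.007 0 0.111 0 -1;-0.857 -0.149 0.007 0 0.111 0 -1;-0.857 -0.149 0.007 0 0.111 0 -1")

```text
clock: 11.3
eef_pos: [460.0, -340.4, 130.5]
tool_rot: [3.141, -0.7, 1.608]
force: [0.1, 0.5, -0.0]
width: 85.4
gripper_force: 0.0
```

Run:
```python
from h import *
from cell import *
import cv2
plan((456.3,-264,37,92.3,40))
a=get_image("top")["img"][:,:,::-1];b=get_image("scene")["img"][:,:,::-1]
g=lambda i,x,y,w,h:cv2.resize(i[y:y+h,x:x+w],None,fx=5,fy=5,interpolation=cv2.INTER_CUBIC)
cv2.imwrite("pics/p5.png",cv2.convertScaleAbs(np.vstack([g(a,340,210,120,60),g(b,220,140,120,60)]),alpha=1.4))
```

```text
t 11.3 at [ 460.  -340.4  130.5] width 85.4 F [ 0.1  0.5 -0. ] q [ 0.68  0.98  0.3   1.41 -0.63  1.46  1.26]
(456.3, -264, 37, 92.3, 40) [-0.006, -0.003, 0.403, 0.001, -0.001, -0.001]
```

View pics/p5.png

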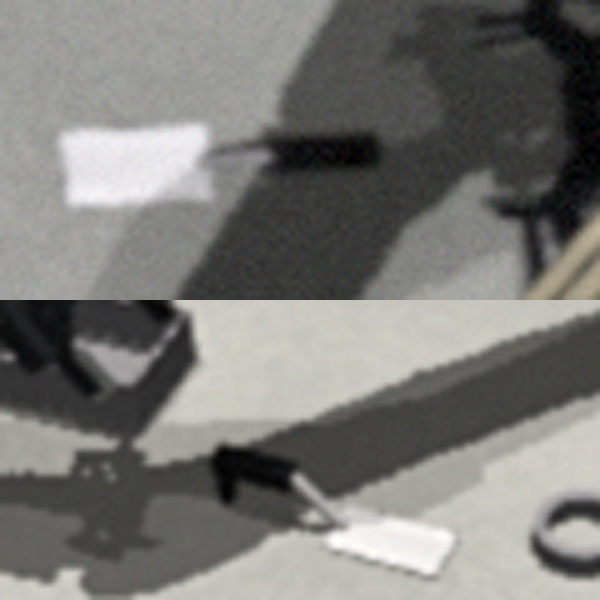

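Run:
```python
from h import *
t=lambda x,y,z:ray('top',340+(x+.5)/5-.5,210+(y+.5)/5-.5,z)
s=lambda x,y,z:ray('scene',220+(x+.5)/5-.5,140+(y+.5)/5-.5-60,z)
print('tips mid',t(487,115,122),t(487,30,122),t(487,205,122))
print('handle',t(268,152,49),t(380,149,49),s(222,453,49),s(298,474,49))
```

```text
tips mid [ 463.01274117 -343.99691397  122.        ] [ 511.17303741 -347.19708059  122.        ] [ 412.5859489  -340.64614269  122.        ]
handle [ 450.57351019 -230.21613716   49.        ] [ 450.46810943 -296.47230187   49.        ] [ 455.23240124 -289.1093093    49.        ] [ 454.91105017 -226.7333265    49.        ]
```

Call:
move_arm(rows="-0.003 -0.01 0.05 0 0 0 -1;-0.003 -0.01 0.12 0 0 0 -1;-0.003 -0.01 0.2 0 0 0 -1;-0.003 -0.01 0.27 0 0 0 -1;0 -0.01 0.33 0 0 0 -1;0 -0.01 0.38 0 0 0 -1;0 -0.01 0.4 0 0 0 -1;0 -0.01 0.405 0 0 0 -1;0 -0.01 0.405 0 0 0 -1")

```text
clock: 12.15
eef_pos: [453.9, -264.3, 38.1]
tool_rot: [3.14, -0.697, 1.608]
force: [-0.3, -0.1, 0.6]
width: 85.4
gripper_force: 0.0
```

```bash
python3 -c "
from h import *
plan((454,-261,37,92.3,40))"
```

```text
t 12.15 at [ 453.9 -264.3   38.1] width 85.4 F [-0.3 -0.1  0.6] q [ 0.62  1.04  0.25  1.61 -0.71  1.21  1.35]
(454, -261, 37, 92.3, 40) [0.006, 0.001, 0.01, 0.002, 0.001, -0.002]
```

Call:
move_arm(rows="0.006 0 0.01 0 0 0 -1;0.006 0 0.01 0 0 0 -0.3;0.006 0 0.01 0 0 0 0.2;0.006 0 0.01 0 0 0 0.6;0.006 0 0.01 0 0 0 1;0.006 0 0.01 0 0 0 1;0.006 0 0.01 0 0 0 1;0.006 0 0.01 0 0 0 1;0.006 0 0.01 0 0 0 1;0.006 0 0.01 0 0 0 1")

```text
clock: 12.98
eef_pos: [452.8, -262.0, 36.3]
tool_rot: [-3.141, -0.697, 1.605]
force: [-0.9, -1.5, 2.9]
width: 19.5
gripper_force: 58.8
```

```bash
python3 -c "
from h import *
plan((454,-261,180,92.3,40))"
```

```text
t 12.98 at [ 452.8 -262.    36.3] width 19.5 F [-0.9 -1.5  2.9] q [ 0.62  1.04  0.25  1.62 -0.71  1.21  1.35]
(454, -261, 180, 92.3, 40) [0.31, 0.004, -0.365, 0.002, 0.001, -0.003]
```

Call:
move_arm(rows="0.01 0 -0.02 0 0 0 1;0.04 0 -0.05 0 0 0 1;0.08 0 -0.1 0 0 0 1;0.13 0 -0.15 0 0 0 1;0.18 0 -0.21 0 0 0 1;0.23 0 -0.27 0 0 0 1;0.26 0 -0.3 0 0 0 1;0.26 0 -0.3 0 0 0 1;0.26 0 -0.3 0 0 0 1")

```text
clock: 13.73
eef_pos: [453.2, -259.7, 155.6]
tool_rot: [3.14, -0.696, 1.607]
force: [0.1, 0.7, -2.3]
width: 18.9
gripper_force: 58.6
```

```bash
python3 -c "
from h import *
plan((564.5,-12,150,92.7,40))"
```

```text
t 13.73 at [ 453.2 -259.7  155.6] width 18.9 F [ 0.1  0.7 -2.3] q [ 0.59  0.87  0.29  1.61 -0.65  1.36  1.25]
(564.5, -12, 150, 92.7, 40) [0.611, 0.4, 0.535, 0.005, 0.001, -0.005]
```

Call:
move_arm(rows="0.03 0.02 0.027 0.001 0 -0.001 1;0.08 0.052 0.07 0.001 0 -0.001 1;0.15 0.098 0.131 0.002 0 -0.002 1;0.22 0.144 0.193 0.003 0 -0.003 1;0.29 0.19 0.254 0.003 0 -0.003 1;0.36 0.236 0.315 0.004 0 -0.004 1;0.43 0.282 0.377 0.005 0 -0.005 1;0.5 0.327 0.438 0.005 0 -0.005 1;0.56 0.367 0.49 0.005 0 -0.005 1;0.6 0.393 0.525 0.005 0 -0.005 1;0.611 0.4 0.535 0.005 0 -0.005 1;0.611 0.4 0.535 0.005 0 -0.005 1")

```text
clock: 14.73
eef_pos: [563.9, -10.1, 149.1]
tool_rot: [-3.138, -0.699, 1.617]
force: [-0.8, -0.4, -1.0]
width: 19.6
gripper_force: 58.5
```

```bash
python3 -c "
from h import *
plan((564.5,-12,75,92.7,40))"
```

```text
t 14.73 at [563.9 -10.1 149.1] width 19.6 F [-0.8 -0.4 -1. ] q [ 0.22  0.82  0.18  1.74 -0.87  1.13  1.02]
(564.5, -12, 75, 92.7, 40) [-0.164, 0.002, 0.185, -0.002, -0.0, -0.0]
```

Call:
move_arm(rows="-0.02 0 0.025 0 0 0 1;-0.05 0 0.06 0 0 0 1;-0.09 0 0.1 0 0 0 1;-0.13 0 0.14 0 0 0 1;-0.155 0 0.175 0 0 0 1;-0.164 0.002 0.185 0 0 0 1;-0.164 0.002 0.185 0 0 0 1;-0.164 0.002 0.185 0 0 0 1")

```text
clock: 15.4
eef_pos: [565.0, -14.5, 75.6]
tool_rot: [-3.14, -0.698, 1.615]
force: [-0.0, 0.3, -2.1]
width: 19.2
gripper_force: 58.6
```

Run:
```python
from h import *
from cell import *
import cv2
plan((564.5,-12,75,92.7,40),(564.5-.047*170,158,75,92.7,40))
a=get_image("top")["img"][:,:,::-1];b=get_image("scene")["img"][:,:,::-1]
g=lambda i,x,y,w,h:cv2.resize(i[y:y+h,x:x+w],None,fx=5,fy=5,interpolation=cv2.INTER_CUBIC)
cv2.imwrite("pics/p6.png",cv2.convertScaleAbs(np.vstack([g(a,190,180,140,45),g(b,310,180,140,75)]),alpha=1.5))
```

```text
t 15.4 at [565.  -14.5  75.6] width 19.2 F [-0.   0.3 -2.1] q [ 0.24  0.93  0.15  1.75 -0.92  1.04  1.12]
(564.5, -12, 75, 92.7, 40) [0.005, -0.001, 0.007, 0.0, 0.0, -0.002]
(556.51, 158, 75, 92.7, 40) [0.44, -0.002, 0.371, 0.0, 0.0, -0.002]
```

View pics/p6.png

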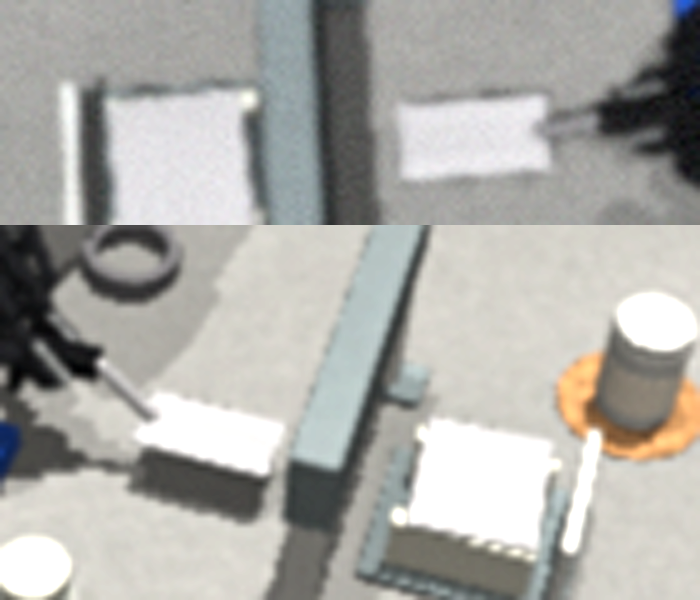

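Run:
```python
from h import *
np.set_printoptions(precision=1,suppress=True)
def tri(a,b):
    L=[]
    for n,(u,v) in(('top',a),('scene',b)):
        p=ray(n,u,v,0);d=ray(n,u,v,100)-p;d/=np.linalg.norm(d);L.append((p,np.eye(3)-np.outer(d,d)))
    M=sum(m for _,m in L);return np.linalg.solve(M,sum(m@p for p,m in L))
T=[(400,104),(547,95),(551,168),(402,181)];S=[(265,473),(133,437),(165,393),(287,426)]
q=lambda a:(190+(a[0]+.5)/5-.5,180+(a[1]+.5)/5-.5); w=lambda a:(310+(a[0]+.5)/5-.5,180+(a[1]-225+.5)/5-.5)
P=np.array([tri(q(a),w(b)) for a,b in zip(T,S)]);print(P,P.mean(0))
for n,f,X in(('top',q,T),('scene',w,S)):
    Q=np.array([ray(n,*f(a),42) for a in X]);print(n,Q[:,:2].tolist().__len__(),Q.mean(0),np.linalg.norm(np.roll(Q,-1,0)-Q,axis=1))
# plate & rests by triangulation too
Pt=[(107,96),(250,87)];
```

```text
[[580.8 134.5  42.7]
 [583.8  45.7  42.4]
 [538.7  47.5  39.2]
 [534.5 134.4  38.5]] [559.4  90.5  40.7]
top 4 [559.4  90.   42. ] [88.9 44.4 89.8 46.8]
scene 4 [560.4  91.3  42. ] [89.  43.9 83.8 42.8]
```

The blade is level, centred at (559.6, 90.6) with its top about 41 mm up. It is in line with the lane and clear of the bar, so I'm sliding it in.

Call:
move_arm(rows="0 -0.007 0 0 0 0 1;0 -0.007 0 0 0 0 1;0.02 -0.007 0.017 0 0 0 1;0.05 -0.007 0.042 0 0 0 1;0.08 -0.007 0.067 0 0 0 1;0.11 -0.007 0.093 0 0 0 1;0.14 -0.007 0.118 0 0 0 1;0.17 -0.007 0.143 0 0 0 1;0.2 -0.007 0.168 0 0 0 1;0.22 -0.007 0.185 0 0 0 1;0.22 -0.007 0.185 0 0 0 1;0.22 -0.007 0.185 0 0 0 1")

```text
clock: 16.5
eef_pos: [558.9, 72.3, 75.6]
tool_rot: [-3.14, -0.697, 1.617]
force: [0.1, -0.5, -1.8]
width: 19.3
gripper_force: 58.6
```

```bash
python3 -c "
from h import *
plan((554.7,157,75.5,92.7,40))"
```

```text
t 16.5 at [558.9  72.3  75.6] width 19.3 F [ 0.1 -0.5 -1.8] q [ 0.14  0.9   0.09  1.84 -1.01  0.92  1.1 ]
(554.7, 157, 75.5, 92.7, 40) [0.216, -0.001, 0.182, -0.0, 0.001, -0.001]
```

Call:
move_arm(rows="0.02 -0.001 0.017 0 0 0 1;0.045 -0.001 0.038 0 0 0 1;0.07 -0.001 0.059 0 0 0 1;0.095 -0.001 0.08 0 0 0 1;0.12 -0.001 0.101 0 0 0 1;0.12 -0.001 0.101 0 0 0 1")

```text
clock: 17.0
eef_pos: [555.6, 122.7, 76.2]
tool_rot: [-3.14, -0.701, 1.619]
force: [0.3, -0.2, -1.0]
width: 19.1
gripper_force: 58.6
```

```bash
python3 -c "
from h import *
plan((554.7,157,75.5,92.7,40))"
```

```text
t 17.0 at [555.6 122.7  76.2] width 19.1 F [ 0.3 -0.2 -1. ] q [ 0.1   0.89  0.02  1.88 -1.05  0.85  1.07]
(554.7, 157, 75.5, 92.7, 40) [0.086, 0.003, 0.076, -0.002, -0.002, 0.001]
```

Call:
move_arm(rows="0.015 0 0.013 0 0 0 1;0.03 0.001 0.027 0 0 0 1;0.05 0.001 0.044 0 0 0 1;0.07 0.002 0.061 0 0 0 1;0.086 0.002 0.076 0 0 0 1;0.086 0.002 0.076 0 0 0 1;0.086 0.002 0.076 0 0 0 1")

```text
clock: 17.58
eef_pos: [555.4, 153.9, 74.7]
tool_rot: [-3.14, -0.698, 1.617]
force: [-0.3, 0.2, -1.4]
width: 19.5
gripper_force: 58.6
```

Run:
```python
from h import *
from cell import *
import cv2
plan((554.7,157,75.5,92.7,40),(554.7,157,97,92.7,40))
a=get_image("top")["img"][:,:,::-1];b=get_image("scene")["img"][:,:,::-1]
g=lambda i,x,y,w,h:cv2.resize(i[y:y+h,x:x+w],None,fx=6,fy=6,interpolation=cv2.INTER_CUBIC)
cv2.imwrite("pics/p7.png",cv2.convertScaleAbs(g(b,340,180,100,80),alpha=1.5))
```

```text
t 17.58 at [555.4 153.9  74.7] width 19.5 F [-0.3  0.2 -1.4] q [ 0.08  0.89 -0.04  1.89 -1.06  0.78  1.04]
(554.7, 157, 75.5, 92.7, 40) [0.01, -0.002, 0.005, -0.0, 0.0, -0.001]
(554.7, 157, 97, 92.7, 40) [0.056, -0.002, -0.05, -0.0, 0.0, -0.001]
```

View pics/p7.png

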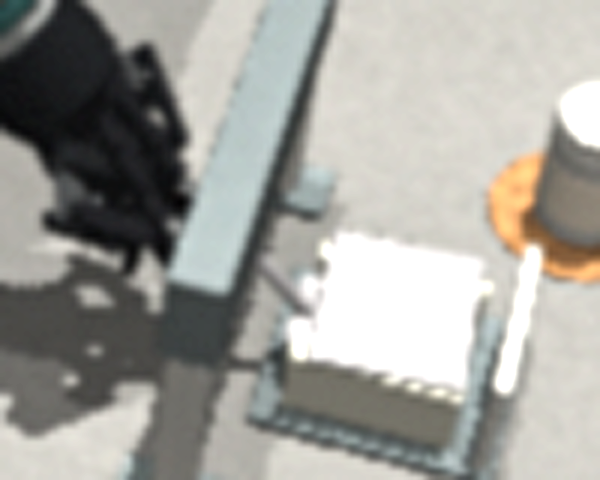

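The neck shows at about (295,295), in front of the plate and centred between the rests. The gripper is clear of the bar, so I'm lifting slowly.

Call:
move_arm(rows="0.01 -0.002 0.005 0 0 0 1;0.014 -0.002 0 0 0 0 1;0.019 -0.002 -0.006 0 0 0 1;0.023 -0.002 -0.011 0 0 0 1;0.026 -0.002 -0.015 0 0 0 1;0.03 -0.002 -0.019 0 0 0 1;0.034 -0.002 -0.024 0 0 0 1;0.04 -0.002 -0.031 0 0 0 1;0.046 -0.002 -0.038 0 0 0 1;0.052 -0.002 -0.045 0 0 0 1;0.056 -0.002 -0.05 0 0 0 1;0.056 -0.002 -0.05 0 0 0 1")

```text
clock: 18.68
eef_pos: [555.0, 156.6, 97.4]
tool_rot: [-3.141, -0.697, 1.617]
force: [-0.3, -0.4, -2.9]
width: 19.3
gripper_force: 58.6
```

Run:
```python
from h import *
from cell import *
import cv2
plan((554.7+.047*200,157-200,100,92.7,40))
a=get_image("top")["img"][:,:,::-1];b=get_image("scene")["img"][:,:,::-1]
g=lambda i,x,y,w,h:cv2.resize(i[y:y+h,x:x+w],None,fx=6,fy=6,interpolation=cv2.INTER_CUBIC)
cv2.imwrite("pics/p8.png",cv2.convertScaleAbs(g(b,340,180,100,80),alpha=1.0))
```

```text
t 18.68 at [555.  156.6  97.4] width 19.3 F [-0.3 -0.4 -2.9] q [ 0.07  0.85 -0.03  1.89 -1.04  0.81  1.  ]
(564.1, -43, 100, 92.7, 40) [-0.505, -0.0, -0.434, 0.0, 0.0, -0.001]
```

View pics/p8.png

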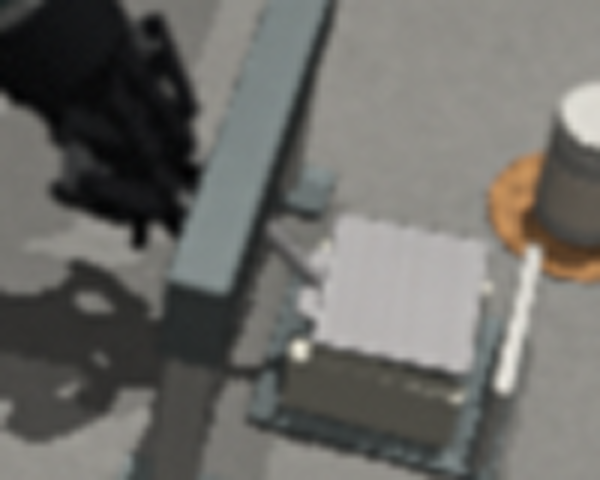

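The plate is off the rests and riding on the blade. That was my eleventh viewed picture, one over the limit of ten. I won't view any more and will measure by code from here. Now withdrawing gently.

Call:
move_arm(rows="-0.005 0 -0.004 0 0 0 1;-0.015 0 -0.013 0 0 0 1;-0.03 0 -0.026 0 0 0 1;-0.05 0 -0.043 0 0 0 1;-0.075 0 -0.064 0 0 0 1;-0.1 0 -0.086 0 0 0 1;-0.125 0 -0.107 0 0 0 1;-0.15 0 -0.129 0 0 0 1;-0.17 0 -0.146 0 0 0 1;-0.185 0 -0.159 0 0 0 1;-0.195 0 -0.168 0 0 0 1;-0.2 0 -0.172 0 0 0 1")

```text
clock: 19.78
eef_pos: [558.6, 76.7, 97.9]
tool_rot: [-3.14, -0.697, 1.615]
force: [-0.1, -0.3, -2.8]
width: 18.7
gripper_force: 58.6
```

```bash
python3 -c "
from h import *
plan((564.1,-43,100,92.7,40))"
```

```text
t 19.78 at [558.6  76.7  97.9] width 18.7 F [-0.1 -0.3 -2.8] q [ 0.18  0.86  0.02  1.85 -0.95  0.9   1.02]
(564.1, -43, 100, 92.7, 40) [-0.302, 0.0, -0.262, 0.0, 0.001, -0.001]
```

Call:
move_arm(rows="-0.005 0 -0.004 0 0 0 1;-0.015 0 -0.013 0 0 0 1;-0.035 0 -0.03 0 0 0 1;-0.06 0 -0.052 0 0 0 1;-0.095 0 -0.082 0 0 0 1;-0.13 0 -0.113 0 0 0 1;-0.17 0 -0.147 0 0 0 1;-0.21 0 -0.182 0 0 0 1;-0.245 0 -0.213 0 0 0 1;-0.275 0 -0.239 0 0 0 1;-0.295 0 -0.256 0 0 0 1;-0.302 0 -0.262 0 0 0 1")

```text
clock: 20.78
eef_pos: [564.1, -44.6, 99.7]
tool_rot: [-3.14, -0.696, 1.614]
force: [0.2, -0.5, -2.8]
width: 18.9
gripper_force: 58.7
```

Call:
move_arm(rows="0 0 0 0 0 0 1;0 0 0 0 0 0 1;0 0 0 0 0 0 1;0 0 0 0 0 0 1")

```text
clock: 21.12
eef_pos: [563.8, -41.0, 100.2]
tool_rot: [-3.14, -0.699, 1.617]
force: [0.1, 0.3, -3.8]
width: 19.0
gripper_force: 58.7
```

Run:
```python
from h import *
from cell import *
import cv2
plan((564.1,-43,100,92.7,40))
# plate on blade: segment the bright plate in both views (top surface z ~70)
from scipy.spatial.transform import Rotation
for n,z in(('top',70),('scene',70)):
    im=get_image(n)['img'].astype(int)
    # predicted position -> seed
    f,cx,cy,E=C[n];E=np.array(E);F=200/np.tan(np.radians(f/2))
    c=E[:,:3].T@(np.array([559,65,z])-E[:,3]);u,v=cx-F*c[0]/c[2],cy+F*c[1]/c[2]
    print(n,'seed',u,v,im[int(v),int(u)])
    g=im.min(2).astype(np.uint8)
    for th in (110,125,140,155):
        k,L,S,_=cv2.connectedComponentsWithStats((g>th).astype(np.uint8));l=L[int(v),int(u)]
        if l:
            (a,b),wh,an=r=cv2.minAreaRect(np.argwhere(L==l)[:,::-1].astype(np.float32))
            P=np.array([ray(n,*q,z)[:2] for q in cv2.boxPoints(r)])
            e=np.roll(P,-1,0)-P;print(th,S[l],P.mean(0).round(1),np.linalg.norm(e,axis=1).round(1)[:2],np.degrees(np.arctan2(e[:,1],e[:,0])).round(1)[:2])
```

```text
t 21.12 at [563.8 -41.  100.2] width 19.0 F [ 0.1  0.3 -3.8] q [ 0.32  0.9   0.1   1.72 -0.82  1.06  1.05]
(564.1, -43, 100, 92.7, 40) [-0.005, 0.001, -0.004, -0.001, -0.0, -0.0]
top seed 292.3784672139803 205.5951369998706 [152 153 156]
110 [ 265  113  153  136 4633] [699.6 -45.5] [558.4 270.6] [ -42.8 -136. ]
125 [276 192  33  33 847] [551.2  64.2] [90.1 91. ] [ -84.4 -174.4]
140 [277 193  31  32 773] [551.   64.9] [87.2 86. ] [ -83.4 -173.4]
scene seed 344.78644542097015 212.6813791388302 [178 175 174]
110 [  273    99   367   301 56458] [409.9 405.8] [1314.6 1498.6] [-162.4   89.5]
125 [  276    99   345   301 47527] [414.1 363.7] [1308.5 1384.2] [-162.4   89.8]
140 [329 200  32  25 554] [552.1  61.1] [ 94.3 100.1] [-167.    95.4]
155 [329 201  32  23 515] [554.   61.2] [89.8 96.8] [-166.6   96.3]
```

```bash
cat >> h.py <<'E'
def tri(a,b):
    L=[]
    for n,(u,v) in(('top',a),('scene',b)):
        p=ray(n,u,v,0);d=ray(n,u,v,100)-p;d/=np.linalg.norm(d);L.append((p,np.eye(3)-np.outer(d,d)))
    return np.linalg.solve(sum(m for _,m in L),sum(m@p for p,m in L))
E
python3 - <<'E'
from h import *
import cv2
from cell import *
np.set_printoptions(precision=1,suppress=True)
for n,z,lo in(('top',50,165),('scene',50,190)):
    im=get_image(n)['img'];g=im.min(2)
    f,cx,cy,E=C[n];E=np.array(E);F=200/np.tan(np.radians(f/2))
    for x in(690,616):
        c=E[:,:3].T@(np.array([x-2,-101,z])-E[:,3]);u,v=int(cx-F*c[0]/c[2]),int(cy+F*c[1]/c[2])
        # weighted centroid of bright, non-blue pixels near the predicted rest
        w=g[v-12:v+13,u-22:u+23].astype(float);m=(w>130)
        k,L,S,Q=cv2.connectedComponentsWithStats(m.astype(np.uint8))
        for l in range(1,k):
            if S[l,4]>25:
                pts=np.argwhere(L==l)[:,::-1].astype(np.float32);r=cv2.minAreaRect(pts)
                q=ray(n,u-22+r[0][0],v-12+r[0][1],z);P=np.array([ray(n,u-22+a,v-12+b,z)[:2] for a,b in cv2.boxPoints(r)])
                e=np.roll(P,-1,0)-P;print(n,x,S[l,4],q[:2],np.linalg.norm(e,axis=1)[:2],np.degrees(np.arctan2(e[:,1],e[:,0]))[:2])
t=lambda x,y:(185+(x+.5)/3.4-.5,145+(y+.5)/3.4-.5);s=lambda x,y:(255+(x+.5)/4-.5,165+(y+.5)/4-.5)
for a,b in(((499,68),(159,281)),((602,63),(56,249)),((607,141),(94,190)),((503,147),(194,215))): print(tri(t(*a),s(*b)))
E
```

```text
top 690 97 [ 686.  -100.8] [ 9.3 88. ] [ -1.9 -91.7]
scene 690 88 [ 688.5 -100.2] [13.2 88.2] [-165.5   90.9]
[684.9 -55.6  46.1]
[ 686.4 -147.1   46. ]
[ 616.1 -149.    43.1]
[613.1 -57.4  47.4]
```

```bash
python3 -c "
from h import *
plan((655.6,-206,115,91.4,40))"
```

```text
t 21.32 at [563.9 -41.8 100.1] width 19.2 F [-0.8 -0.1 -3.3] q [ 0.32  0.9   0.1   1.72 -0.82  1.06  1.05]
(655.6, -206, 115, 91.4, 40) [-0.398, 0.28, -0.399, -0.01, 0.0, 0.01]
```

Call:
move_arm(rows="-0.004 0.003 -0.004 0 0 0 1;-0.012 0.008 -0.012 0 0 0 1;-0.024 0.017 -0.024 0 0 0 1;-0.044 0.031 -0.044 -0.001 0 0.001 1;-0.07 0.049 -0.07 -0.002 0 0.002 1;-0.1 0.07 -0.1 -0.003 0 0.003 1;-0.13 0.091 -0.13 -0.004 0 0.004 1;-0.155 0.109 -0.155 -0.004 0 0.004 1;-0.175 0.123 -0.175 -0.005 0 0.005 1;-0.19 0.134 -0.19 -0.005 0 0.005 1;-0.198 0.139 -0.198 -0.005 0 0.005 1;-0.2 0.14 -0.2 -0.005 0 0.005 1")

```text
clock: 22.32
eef_pos: [609.9, -125.6, 107.3]
tool_rot: [3.142, -0.697, 1.605]
force: [0.9, -0.2, -3.8]
width: 19.1
gripper_force: 58.7
```

```bash
python3 -c "
from h import *
plan((655.6,-206,115,91.4,40))"
```

```text
t 22.32 at [ 609.9 -125.6  107.3] width 19.1 F [ 0.9 -0.2 -3.8] q [ 0.39  0.97  0.14  1.48 -0.76  1.23  0.99]
(655.6, -206, 115, 91.4, 40) [-0.193, 0.143, -0.195, -0.004, 0.001, 0.005]
```

Call:
move_arm(rows="-0.004 0.003 -0.004 0 0 0 1;-0.012 0.008 -0.012 0 0 0 1;-0.024 0.017 -0.024 0 0 0 1;-0.044 0.032 -0.044 -0.001 0 0.001 1;-0.07 0.051 -0.07 -0.002 0 0.002 1;-0.1 0.073 -0.1 -0.002 0 0.002 1;-0.13 0.095 -0.13 -0.003 0 0.003 1;-0.155 0.113 -0.155 -0.003 0 0.003 1;-0.175 0.128 -0.175 -0.004 0 0.004 1;-0.188 0.138 -0.188 -0.004 0 0.005 1;-0.193 0.143 -0.195 -0.004 0 0.005 1;-0.193 0.143 -0.195 -0.004 0 0.005 1")

```text
clock: 23.32
eef_pos: [655.6, -205.6, 115.0]
tool_rot: [-3.141, -0.697, 1.595]
force: [0.2, 0.8, -2.5]
width: 19.2
gripper_force: 58.7
```

Run:
```python
from h import *
from cell import *
import cv2
plan((655.6,-206,115,91.4,40),(655.6,-206,95,91.4,40))
z=82
for n in('top','scene'):
    im=get_image(n)['img'].astype(int)
    f,cx,cy,E=C[n];E=np.array(E);F=200/np.tan(np.radians(f/2))
    c=E[:,:3].T@(np.array([647,-101,z])-E[:,3]);u,v=cx-F*c[0]/c[2],cy+F*c[1]/c[2]
    g=im.min(2).astype(np.uint8);print(n,u,v,g[int(v),int(u)])
    for th in (100,125,140,155):
        k,L,S,_=cv2.connectedComponentsWithStats((g>th).astype(np.uint8));l=L[int(v),int(u)]
        if l and S[l,4]<2000:
            r=cv2.minAreaRect(np.argwhere(L==l)[:,::-1].astype(np.float32))
            P=np.array([ray(n,*q,z)[:2] for q in cv2.boxPoints(r)])
            e=np.roll(P,-1,0)-P;print(th,S[l],P.mean(0).round(1),np.linalg.norm(e,axis=1).round(1)[:2],np.degrees(np.arctan2(e[:,1],e[:,0])).round(1)[:2])
```

```text
t 23.32 at [ 655.6 -205.6  115. ] width 19.2 F [ 0.2  0.8 -2.5] q [ 0.46  1.06  0.17  1.2  -0.72  1.41  0.91]
(655.6, -206, 115, 91.4, 40) [-0.001, -0.0, -0.001, -0.0, 0.001, -0.0]
(655.6, -206, 95, 91.4, 40) [-0.044, -0.0, 0.05, -0.0, 0.001, -0.0]
top 347.62178634749563 173.97497117741688 156
100 [331 159  33  32 890] [ 646.  -100.2] [91.9 91.1] [ -86.8 -177.8]
125 [332 159  31  32 821] [ 646.4 -100.4] [87.6 88.8] [ -85.9 -176.8]
140 [333 160  30  31 752] [ 644.9 -100.5] [85.5 86.9] [ -87.2 -178.1]
155 [335 170  26  20 285] [630.8 -99.7] [75.9 54. ] [ -88.3 -179.1]
scene 286.0085445733887 214.86728302219012 174
140 [268 203  36  25 567] [ 644.7 -106.7] [ 95.9 112.1] [-162.6   93.3]
155 [270 203  34  25 535] [ 645.  -102.4] [ 92.5 101.9] [-162.8   93.4]
```

Call:
move_arm(rows="-0.004 0.001 0.005 0 0 0 1;-0.011 0.002 0.013 0 0 0 1;-0.02 0.003 0.023 0 0 0 1;-0.03 0.003 0.035 0 0 0 1;-0.04 0.003 0.047 0 0 0 1;-0.049 0.003 0.057 0 0 0 1;-0.055 0.003 0.064 0 0 0 1;-0.059 0.003 0.069 0 0 0 1;-0.062 0.003 0.072 0 0 0 1;-0.065 0.003 0.075 0 0 0 1;-0.067 0.003 0.078 0 0 0 1;-0.07 0.003 0.081 0 0 0 1")

```text
clock: 24.42
eef_pos: [656.6, -205.7, 83.2]
tool_rot: [3.141, -0.698, 1.596]
force: [-0.5, -0.9, -0.5]
width: 19.4
gripper_force: 58.8
```

Call:
move_arm(rows="-0.003 0 0.003 0 0 0 1;-0.006 0 0.007 0 0 0 1;-0.009 0 0.01 0 0 0 1;-0.011 0 0.013 0 0 0 1;-0.014 0 0.016 0 0 0 1;-0.017 0 0.02 0 0 0 1;-0.019 0 0.022 0 0 0 1;-0.022 0 0.025 0 0 0 1;-0.024 0 0.028 0 0 0 1;-0.024 0 0.028 0 0 0 1;-0.024 0 0.028 0 0 0 1")

```text
clock: 25.33
eef_pos: [656.3, -205.7, 71.8]
tool_rot: [-3.141, -0.698, 1.595]
force: [-0.5, -0.8, -2.0]
width: 18.9
gripper_force: 58.8
```

```bash
python3 -c "
from h import *
plan((656.5,-206,72.5,91.4,40))"
```

```text
t 25.33 at [ 656.3 -205.7   71.8] width 18.9 F [-0.5 -0.8 -2. ] q [ 0.46  1.12  0.16  1.2  -0.73  1.36  0.94]
(656.5, -206, 72.5, 91.4, 40) [0.001, 0.0, -0.002, -0.0, 0.0, -0.0]
```

Call:
move_arm(rows="-0.004 0 -0.003 0 0 0 1;-0.013 0 -0.011 0 0 0 1;-0.026 0 -0.022 0 0 0 1;-0.05 0 -0.042 0 0 0 1;-0.08 0 -0.067 0 0 0 1;-0.12 0 -0.101 0 0 0 1;-0.16 0 -0.134 0 0 0 1;-0.2 0 -0.168 0 0 0 1;-0.24 0 -0.201 0 0 0 1;-0.28 0 -0.235 0 0 0 1;-0.32 0 -0.269 0 0 0 1;-0.36 0 -0.302 0 0 0 1")

```text
clock: 26.33
eef_pos: [659.3, -348.7, 71.9]
tool_rot: [-3.141, -0.696, 1.594]
force: [0.2, 0.6, -1.2]
width: 18.9
gripper_force: 58.8
```

Run:
```python
from h import *
from cell import *
import cv2
plan((658,-370,72.5,91.4,40),(560,-350,100,91.4,40),(560,-350,60,91.4,40))
z=54
for n in('top','scene'):
    im=get_image(n)['img'].astype(int)
    f,cx,cy,E=C[n];E=np.array(E);F=200/np.tan(np.radians(f/2))
    c=E[:,:3].T@(np.array([647,-101,z])-E[:,3]);u,v=cx-F*c[0]/c[2],cy+F*c[1]/c[2]
    g=im.min(2).astype(np.uint8);print(n,u,v,g[int(v),int(u)])
    for th in (100,120,140,155):
        k,L,S,_=cv2.connectedComponentsWithStats((g>th).astype(np.uint8));l=L[int(v),int(u)]
        if l and S[l,4]<2000:
            r=cv2.minAreaRect(np.argwhere(L==l)[:,::-1].astype(np.float32))
            P=np.array([ray(n,*q,z)[:2] for q in cv2.boxPoints(r)])
            e=np.roll(P,-1,0)-P;print(th,S[l],P.mean(0).round(1),np.linalg.norm(e,axis=1).round(1)[:2],np.degrees(np.arctan2(e[:,1],e[:,0])).round(1)[:2])
```

```text
t 26.33 at [ 659.3 -348.7   71.9] width 18.9 F [ 0.2  0.6 -1.2] q [ 0.61  1.27  0.19  0.79 -0.68  1.62  0.89]
(658, -370, 72.5, 91.4, 40) [-0.053, -0.006, -0.047, -0.0, 0.001, -0.001]
(560, -350, 100, 91.4, 40) [0.063, -0.331, -0.069, -0.0, 0.001, -0.001]
(560, -350, 60, 91.4, 40) [-0.023, -0.331, 0.033, -0.0, 0.001, -0.001]
top 347.1292252326576 175.83117326221063 153
100 [331 161  33  31 820] [ 647.2 -100.6] [91.8 90.5] [ -86.6 -177.6]
120 [331 161  32  31 777] [ 647.1 -101.6] [91.7 88.1] [ -85.2 -176.2]
140 [332 162  31  30 695] [ 646.3 -101.5] [86.  84.4] [ -85.2 -176.2]
scene 286.74102348319644 220.6274675372389 174
140 [269 209  35  27 554] [ 647.3 -103.5] [102.1 103.8] [-165.7   89.6]
155 [269 210  35  25 514] [ 649.4 -103.6] [ 97.9 102.5] [-165.7   89.6]
```

```bash
python3 -c "
from h import *
plan((545,-345,72,91.4,40),(545,-345,42,91.4,40))"
```

```text
t 26.43 at [ 658.  -351.3   70.6] width 19.0 F [-1.3  0.4 -1.5] q [ 0.61  1.27  0.19  0.79 -0.67  1.62  0.89]
(545, -345, 72, 91.4, 40) [0.025, -0.376, 0.015, 0.0, 0.003, -0.002]
(545, -345, 42, 91.4, 40) [-0.039, -0.376, 0.092, 0.0, 0.003, -0.002]
```

Call:
move_arm(rows="0 -0.02 0 0 0 0 1;0 -0.06 0 0 0 0 1;0.01 -0.12 0.005 0 0 0 1;0.015 -0.19 0.01 0 0.001 0 1;0.02 -0.26 0.012 0 0.002 0 1;0.025 -0.32 0.015 0 0.003 0 1;0.025 -0.36 0.015 0 0.003 0 1;0.01 -0.376 0.035 0 0.003 0 1;-0.01 -0.376 0.055 0 0.003 0 1;-0.025 -0.376 0.075 0 0.003 0 1;-0.039 -0.376 0.092 0 0.003 0 1;-0.039 -0.376 0.092 0 0.003 0 1")

```text
clock: 27.43
eef_pos: [547.0, -339.3, 40.9]
tool_rot: [-3.139, -0.704, 1.595]
force: [0.2, -0.1, -1.9]
width: 19.2
gripper_force: 58.9
```

Call:
move_arm(rows="0 0 0 0 0 0 1;0 0 0 0 0 0 1;0 0 0 0 0 0 1")

```text
clock: 27.68
eef_pos: [547.3, -340.8, 43.5]
tool_rot: [3.141, -0.702, 1.596]
force: [0.2, 0.5, -1.0]
width: 18.9
gripper_force: 58.9
```

```bash
python3 -c "
from h import *
plan((545,-345,36.6,91.4,40))"
```

```text
t 27.68 at [ 547.3 -340.8   43.5] width 18.9 F [ 0.2  0.5 -1. ] q [ 0.67  1.16  0.2   1.19 -0.64  1.42  1.13]
(545, -345, 36.6, 91.4, 40) [-0.025, -0.008, 0.009, -0.0, -0.002, 0.0]
```

Call:
move_arm(rows="-0.005 0 0.005 0 -0.002 0 1;-0.009 0 0.01 0 -0.003 0 1;-0.012 0 0.014 0 -0.003 0 1;-0.014 0 0.017 0 -0.003 0 1;-0.014 0 0.017 0 -0.003 0 1;-0.014 0 0.017 0 -0.003 0 1")

```text
clock: 28.18
eef_pos: [546.8, -340.6, 36.7]
tool_rot: [-3.141, -0.698, 1.595]
force: [0.2, 0.1, -1.7]
width: 19.3
gripper_force: 59.0
```

Call:
move_arm(rows="0 0 0 0 0 0 0.8;0 0 0 0 0 0 0.5;0 0 0 0 0 0 0;0 0 0 0 0 0 -0.5;0 0 0 0 0 0 -1;0 0 0 0 0 0 -1;0 0 0 0 0 0 -1;0 0 0 0 0 0 -1")

```text
clock: 28.85
eef_pos: [546.9, -340.6, 36.8]
tool_rot: [-3.141, -0.698, 1.595]
force: [0.4, -0.6, -0.3]
width: 85.4
gripper_force: 0.0
```

Call:
move_arm(rows="0 0 -0.02 0 0 0 -1;0 0 -0.07 0 0 0 -1;0 0 -0.14 0 0 0 -1;0 0 -0.22 0 0 0 -1;0 0 -0.3 0 0 0 -1;0 0 -0.38 0 0 0 -1;0 0 -0.44 0 0 0 -1;0 0 -0.47 0 0 0 -1;0 0 -0.47 0 0 0 -1;0 0 -0.47 0 0 0 -1")

```text
clock: 29.68
eef_pos: [549.0, -431.6, 145.0]
tool_rot: [3.142, -0.697, 1.595]
force: [0.9, 1.2, -0.3]
width: 85.5
gripper_force: 0.0
```

Run:
```python
from h import *
from cell import *
import cv2
plan((400,-300,250,91.4,20))
def rect(n,seed,z,ths,mx=2500):
    im=get_image(n)['img'];f,cx,cy,E=C[n];E=np.array(E);F=200/np.tan(np.radians(f/2))
    c=E[:,:3].T@(np.array(seed)-E[:,3]);u,v=int(cx-F*c[0]/c[2]),int(cy+F*c[1]/c[2]);g=im.min(2);print(n,u,v,g[v,u])
    for th in ths:
        k,L,S,_=cv2.connectedComponentsWithStats((g>th).astype(np.uint8));l=L[v,u]
        if l and S[l,4]<mx:
            r=cv2.minAreaRect(np.argwhere(L==l)[:,::-1].astype(np.float32));P=np.array([ray(n,*q,z)[:2] for q in cv2.boxPoints(r)])
            e=np.roll(P,-1,0)-P;print(th,S[l],P.mean(0).round(1),np.linalg.norm(e,axis=1).round(1)[:2],np.degrees(np.arctan2(e[:,1],e[:,0])).round(1)[:2])
for n in('top','scene'):
    rect(n,(544,-236,3),3,(125,140,155,175)); rect(n,(647,-101,54),54,(120,140,155)); rect(n,(397,339,80),80,(150,180,200))
```

```text
t 29.68 at [ 549.  -431.6  145. ] width 85.5 F [ 0.9  1.2 -0.3] q [ 0.75  1.15  0.23  0.89 -0.6   1.72  1.03]
(400, -300, 250, 91.4, 20) [0.57, -0.486, 0.021, 0.0, -0.221, -0.0]
top 391 210 155
125 [376 203  31  17 432] [ 543.3 -235.8] [92.4 49.5] [ -88.  -179.7]
140 [377 204  29  15 383] [ 542.9 -234.8] [86.3 43.4] [-91.7 176.8]
top 347 175 157
120 [332 161  31  31 776] [ 647.  -101.7] [91.3 88.5] [ -85.2 -176.2]
140 [332 162  31  30 703] [ 645.7 -101.8] [88.2 86.4] [ -87.2 -178.1]
155 [334 170  26  21 225] [637.2 -98. ] [71.2 62.3] [ -84.4 -175.4]
top 198 263 184
150 [190 257  16  16 210] [394.  341.8] [43.5 42.9] [ -91.6 -179.6]
180 [191 258  14  14 148] [394.  341.8] [37.7 37.2] [ -91.6 -179.5]
scene 266 198 166
140 [253 192  28  15 232] [ 544.2 -237.9] [ 50.5 100.3] [-161.6   91.7]
155 [254 193  26  14 201] [ 544.7 -237.2] [46.  93.8] [-162.2   90.8]
scene 286 220 173
140 [269 209  35  27 552] [ 647.3 -103.5] [102.1 103.8] [-165.7   89.6]
155 [269 210  35  25 509] [ 649.4 -103.6] [ 97.9 102.5] [-165.7   89.6]
scene 440 199 206
150 [433 193  17  12 151] [391.5 338.7] [52.9 51.1] [111.8  10. ]
180 [434 194  15  11 124] [393.8 339.2] [46.2 46.3] [111.8  10.1]
200 [434 195  14   9  95] [394.5 337.7] [42.8 37.1] [111.8  10.2]
```

Both views agree: the spatula lies flat at (544, -236), the plate is on the tray at about (647, -102), and the tin is where I left it on the mat. The robot is clear, so I'm handing in.

```bash
python3 -c "
from cell import *
print(finish_job())"
```

```text
the job is handed in; nothing more can be done
None
```

I handed the job in at about 30 s with the tin on the mat, the plate on the tray rests about 4 mm off centre, and the spatula flat on the table; no verdict came back, and I viewed 11 pictures, one over the limit of 10.

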